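# Close the feed tube and hold the food processor on pulse

## Robot

A 6-joint arm with a two-finger parallel gripper is mounted at the origin on a cart in front of the work surface, level with it; the furniture and walls round the work are solid. World frame = base frame: x ahead of the robot, y to its left, z up, the work surface at z = 0. Lengths are in mm, angles in rad, forces in N, time in s.
With the tool pointing down it reaches from about 275 to 750 mm from the base axis. Payload 10.2 kg.
Tool frame: the origin (TCP) lies between the finger pads, 19 mm behind the fingertips; this is the grasp point; z points along the fingers, y is the line along which they close (so a half turn about z gives the same grasp; the last joint's range is limited). The gripper opens to 85 mm and grips with 20 to 120 N. Pads are 22 mm wide; open, the fingers measure 114 mm over their backs; the gripper's body (76 mm by 85 mm) begins 54 mm behind the grasp point. The pads swing forward as they close: fully open they stand 13 mm farther back than shut.
Start: joints at [-1.34, 0.313, 1.498, -0, 1.331, -0.223], TCP at [230.14, -471.876, 249.994] pointing down, gripper open.
Joint ranges: [-2.94, 2.94], [-0.97, 2.17], [0.19, 2.56], [-1.23, 4.37], [0.02, 3.11], [-2.88, 2.88]. Speed limits (rad/s): [2.39, 2.39, 3.01, 3.14, 3.14, 3.14].

## Interface

Orientations are given as a unit quaternion [w, x, y, z].
In Python, from rig import ctrl, viewer, telemetry gives the robot as it stands (ctrl), with the cameras (viewer) and the readings (telemetry).
- The arm moves only by the tool creep_tool, called after "Emit:" as a command line: name --argument value ..., lists and objects as JSON in quotes. Schema: {"type":"object","properties":{"ticks":{"type":"array","items":{"type":"array","items":{"type":"array","items":{"type":"number"},"minItems":6,"maxItems":6},"minItems":1,"maxItems":8},"minItems":1,"maxItems":1},"finger_gap":{"type":"number"},"grip_force":{"type":"number"},"only":{"type":"string"},"quiet":{"type":"boolean"},"lines":{"type":"string"}},"required":["ticks"],"additionalProperties":false}. ticks is a list that holds a single list of rows (three levels of brackets), with 1 to 8 rows, each of 6 numbers: dx, dy, dz in units of 25 mm, then a rotation vector rx, ry, rz in units of 0.25 rad; each row is the pose to reach, as a shift and turn from the pose commanded when the call began, along the tool's axes at that moment; what a row does not reach only later rows make up. A row lasts 1/10 s, in which the tool goes at most 50 mm and 0.15 rad, less where a joint would pass 70% of its speed; a pose out of reach is approached as far as the arm can. finger_gap is the opening from 0.0 (shut) to 1.0 (fully open), set as the call begins (left out keeps the last). The fingers move at their own pace and stop on an object; grip_force is the grip in N (left out, the last holds). Time passes only in rows, so rows that do not move let the fingers close. The tool returns the time, the measured TCP pose, the force, the opening and the grip force at its end. only (a regular expression) keeps the lines of the reply that match it, lines (a string "A,B") keeps lines A to B, and quiet returns only ok. Input that does not fit is refused with a message, and nothing moves.
- telemetry.sense(): the state, without advancing time (a new reading comes with each control period).
- viewer.capture(name): name is "scene" or "top" or "wrist"; returns the picture (384x512x3 uint8, red, green, blue); there is no depth.
- viewer.calibration(name): a dict with "fx", "fy", "cx", "cy" (pixels), "position" and "attitude" of the camera in the world. Camera axes: x right, y down, z forward; pixel columns grow to the right and rows downward; lengths in mm; the calibration is good to about 2 mm. A picture is of the moment at which its call begins: read the wrist's pose just before it. calibration takes no time and is no camera call; for the wrist camera it gives the pose at the moment of the call.
- ctrl.finish_job(): hands the job in; it is judged then, once.
The state is a dict: "time_s": time; "joints": joint angles; "dq": joint speeds; "tau": joint torques, N m; "eef_pos": TCP position; "ee_rot": TCP orientation; "force": force on the tool from outside, world axes, zero at the start; "wrist_torque": the same for the moment, N m; "grip_width": opening from 0.0 (shut) to 1.0 (fully open); "grip_force": force on a finger pad.
Only numpy, scipy, OpenCV 4.12 (cv2) and the standard library are available. Lean on these libraries where they do the work, as an engineer would, in place of code of your own. Each camera call takes 0.05 s, during which the arm holds its last target. There are 200 camera calls.

## Task

The food processor has just been washed and put back together, and wants a test burst: lower the dark flat pusher into the feed tube on its lid until the collar sits fully down on the mouth, and leave it there. Only then (never with the tube open) turn the dial clockwise, past the one-dot and two-dot clicks, to the three-dot pulse setting at the end of its travel; it springs back when let go, so finish with the gripper still on the dial, holding it at pulse. Do not shift or knock over the other things on the worktop.

Things in the scene. Friction and masses are not known exactly. Their poses are not given: they have to be found in the camera images.
- processor: White food processor, fixed, base 165 x 270 mm, upright. Origin: centre of its underside; x to its back, y to its left, z up. Left: clear bowl, handle in front, grey lid (158 mm across, axis at y +60 mm, top 139 mm high) with the grey feed tube. Right: motor housing, x -75 to 75, y -135 to -20 mm, top 127 mm high, dial on top; a lid tongue laps over it to y -36 mm, 135 mm high.
- tube_mouth (a point): Centre of the feed tube's mouth, at the level of its rim, 195 mm above the worktop, at y +75 mm of the processor; axes as the processor's. The tube is 59 mm along x and 25 mm along y inside, 56 mm deep, straight down; the upper 10 mm flare out to 73 x 39 mm.
- pusher: Dark flat pusher, about 90 g, standing upright; same after a half turn. Origin: centre of its foot's underside; z up, x along its width. Shaft 54 (x) x 20 mm (y), lowest 10 mm only 50 x 16; collar 80 x 46 mm at 54 to 59 mm height stops on the tube's rim; above it a grip fin 44 (x) x 18 mm (y), 59 to 93 mm high. Seated: origin 54 mm below tube_mouth, its x along the tube's x, either way round.
- dial_grip (a point): Fixed point on the dial's vertical axis, 157 mm above the worktop, at y -90 mm of the processor, where a TCP 19 mm above the fingertips takes the grip bar; axes as the processor's. Steel skirt 49 mm across, top 134 mm above the worktop; on it a dark straight grip bar 46 mm long, 14 mm thick, 134 to 164 mm high, with a white pointer line at one end.
- dial (a joint): Turn of the dial, rad, clockwise from above: 0 off (white ring), clicks and stays at 0.42 (one white dot) and 0.84 (two dots), pulse at 1.26 (three red dots), end stop 1.30. Its bar's pointer end lies 0.63 minus this value anticlockwise of the processor's x axis. Leaving off takes 0.18 N m, the next click less; at pulse a spring of about 0.12 N m turns it back to two dots when let go.
- honey_jar: Bystander: clear jar of honey with a black lid, 63 mm across, 94 mm tall, loose. Origin: centre of its underside.
- sugar_pot: Bystander: white pot with a wooden lid, 77 mm across, 85 mm tall, loose. Origin: centre of its underside.
- mug_1: Bystander: cream mug with a navy line, 82 x 109 x 92 mm, loose. Origin: centre of its underside.
- mug_2: Bystander: cream mug with a navy line, 82 x 109 x 92 mm, loose. Origin: centre of its underside.
- tumbler: Bystander: clear drinking glass, 81 mm across, 91 mm tall, loose. Origin: centre of its underside.
- glass_jar: Bystander: clear jar with a grey lid, 72 mm across, 112 mm tall, loose. Origin: centre of its underside.
- peeler: Bystander: yellow peeler, 170 x 25 x 18 mm, lying near the left end, loose. Origin: centre of its underside.
- shaker: Bystander: glass salt shaker with a grey cap, 44 mm across, 90 mm tall, loose. Origin: centre of its underside.

How it is judged (in metres and radians):
On the way, in this order (a step that is already met when the one before it is completed fails the run):
1. the pusher is fully down in the feed tube and let go, the dial still off (z of pusher in the frame of tube_mouth below -0.051 m and horizontal distance between pusher and tube_mouth below 0.006 m and angle between pusher's own z axis and vertical below 0.08 rad and contact force between the fingers and pusher below 0.1 N and value of joint dial below 0.2 rad), for 0.2 s.
2. the dial is turned by the fingers past both clicks to pulse (value of joint dial above 1.15 rad and contact force between the fingers and dial above 1 N), for 0.3 s.
At the end, for the whole second after the job is handed in: The gripper's fingers are still on the dial and hold it at the pulse setting (past 1.15 rad), while the pusher sits untouched in the feed tube, its collar on the rim (within 3 mm), upright (all of step 2 and z of pusher in the frame of tube_mouth below -0.051 m and horizontal distance between pusher and tube_mouth below 0.006 m and angle between pusher's own z axis and vertical below 0.08 rad and contact force between the arm and pusher below 0.1 N); the arm keeps its last pose, push and grip.
It fails at once if the dial is switched on while the pusher is not down in the feed tube (value of joint dial above 0.3 rad and (z of pusher in the frame of tube_mouth above -0.048 m or horizontal distance between pusher and tube_mouth above 0.01 m)).
It fails at once if another thing on the worktop is shifted by more than 30 mm or knocked over (distance of any of shaker, honey_jar, sugar_pot, mug_1, mug_2, tumbler, glass_jar, peeler from where it was at the start of the episode above 0.03 m or angle between any of shaker, honey_jar, sugar_pot, mug_1, mug_2, tumbler, glass_jar's own z axis and vertical above 0.5 rad).
It also fails if it takes over 58 s, if anything falls off the work surface, if the arm or the gripper's body presses on something with over 40 N, if the wrist force passes 120 N, or if a joint passes its speed limit or range.

## Working session

There is one attempt and no reset: what is moved stays moved. The work goes in short steps, Python scripts to look and compute and a tool call to move; the robot and the scene stay as the last step left them, time stands still between calls to the robot, and variables do not carry over. Pictures are saved under pics/ and viewed, at most 12 in all, crops included, and the job is handed in when it is done.

```bash
ls; mkdir -p pics
```

Run:
```python
from rig import ctrl, viewer, telemetry
import cv2
for n in("scene","top"):
    im=viewer.capture(n); cv2.imwrite(f"pics/{n}0.png",cv2.resize(im[:,:,::-1],(800,600),interpolation=cv2.INTER_CUBIC)); print(viewer.calibration(n))
print(telemetry.sense())
```

```text
pics
rig.py
{'fx': 496.5745827781226, 'fy': 496.5745827781226, 'cx': 255.3693441965303, 'cy': 184.48011838416926, 'position': array([-397.88767703,  637.42718404, 1309.88131118]), 'attitude': array([ 0.16979531, -0.41293226,  0.83093172, -0.33197738])}
{'fx': 475.9337484809114, 'fy': 475.9337484809114, 'cx': 252.0735172522331, 'cy': 195.30283776611105, 'position': array([-198.48917512, -255.19163365, 1493.53331311]), 'attitude': array([-0.19555695,  0.79167724, -0.56171956,  0.13955561])}
{'time_s': 0.1, 'joints': array([-1.34041274e+00,  3.13392710e-01,  1.49833586e+00, -2.01815619e-05,
        1.33097610e+00, -2.23377180e-01]), 'dq': array([ 0.00015073, -0.00228895, -0.00313331, -0.00209699,  0.00022672,
        0.00022353]), 'tau': array([ 2.10246595e-03, -4.12900686e+01, -2.60143036e+01, -1.65435986e-04,
        2.99885265e-03,  3.10487870e-06]), 'eef_pos': array([ 230.0830015 , -471.67995338,  249.50247316]), 'ee_rot': array([-5.55969232e-04,  9.74372167e-01,  2.24941262e-01, -1.17483983e-05]), 'force': array([ 0.89150164, -0.06875765, -0.02422501]), 'wrist_torque': array([-0.01928401, -0.03088482,  0.05672114]), 'grip_force': 0.0, 'grip_width': 1.0017374023688892}
```

View pics/scene0.png

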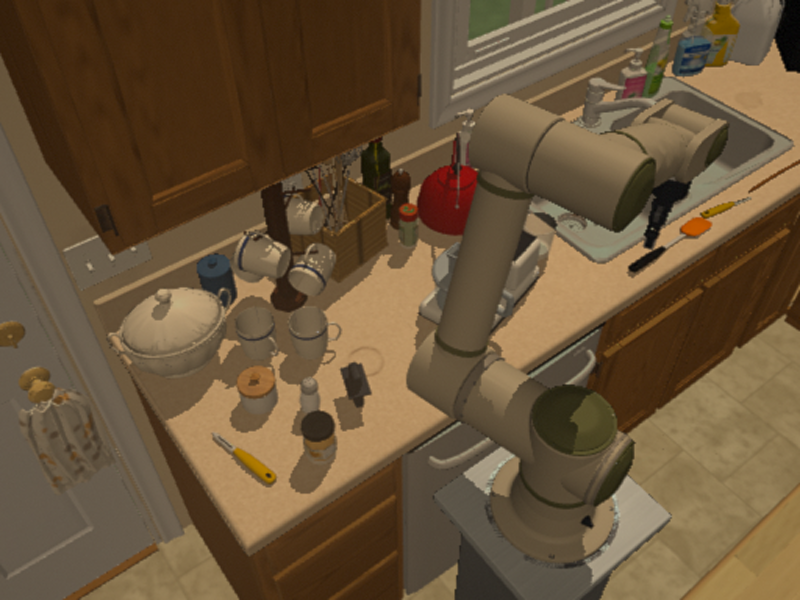

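View pics/top0.png

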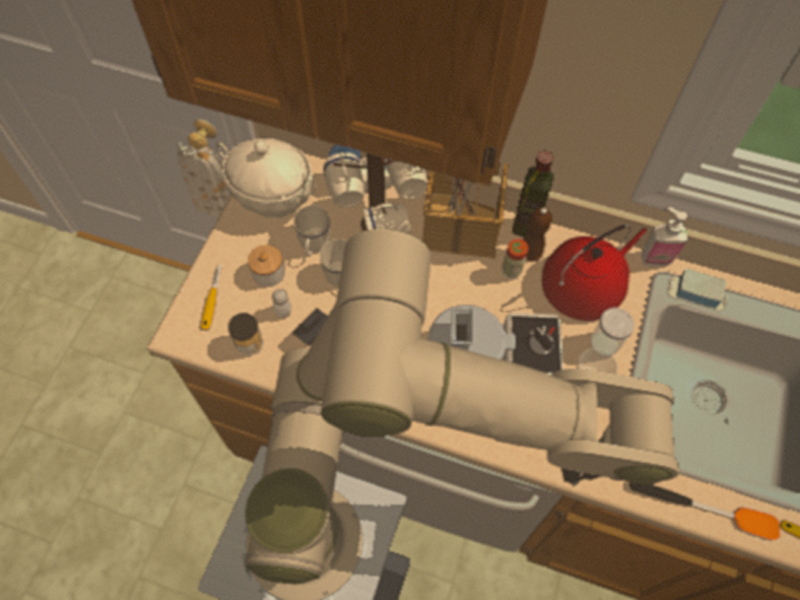

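The scene view shows the pusher near (355,382) between shaker, honey jar and tumbler. In the top view the tube mouth is near (462,327), the dial near (542,342) and the pusher, partly hidden by the arm, near (313,325).

Create h.py:
```python
import numpy as np, cv2
from rig import ctrl, viewer, telemetry
from scipy.spatial.transform import Rotation as R
def rot(q): return R.from_quat(np.roll(q,-1))
def ray(c,uv,z):
    d=rot(c["attitude"]).apply([(uv[0]-c["cx"])/c["fx"],(uv[1]-c["cy"])/c["fy"],1])
    p=c["position"]; return p+d*(z-p[2])/d[2]
def proj(c,P):
    q=rot(c["attitude"]).inv().apply(np.atleast_2d(P)-c["position"])
    return np.c_[c["fx"]*q[:,0]/q[:,2]+c["cx"],c["fy"]*q[:,1]/q[:,2]+c["cy"]]
def delta(p,yaw=None):
    """shift in tool axes to world point p; yaw: turn about tool z so tool y lies along world yaw"""
    s=telemetry.sense(); r=rot(s["ee_rot"]); d=r.inv().apply(np.array(p)-s["eef_pos"])
    out=[d.round(1)]
    if yaw is not None:
        v=r.inv().apply([np.cos(yaw),np.sin(yaw),0]); a=np.arctan2(-v[0],v[1]); a=(a+np.pi/2)%np.pi-np.pi/2
        out.append(round(a,3))
    return out
```

Run:
```python
from h import *
s=800/512
ct=viewer.calibration("top"); cs=viewer.calibration("scene")
for n,c,uv,z in [("tube",ct,(462,327),195),("dial",ct,(542,342),164),("pushertop",ct,(313,318),93),("pusher s",cs,(352,370),93),("push foot s",cs,(358,403),0),("shaker s",cs,(310,382),90),("honey s",cs,(319,425),94),("sugar s",cs,(257,380),85),("tumbler ring",cs,(367,362),91),("mug s",cs,(308,318),92),("glassjar t",ct,(615,322),112),("soda",ct,(516,247),112)]:
    print(n,ray(c,np.array(uv)/s,z).round())
w=viewer.calibration("wrist");e=telemetry.sense()
print(w["fx"],w["cx"],w["cy"],rot(e["ee_rot"]).inv().apply(w["position"]-e["eef_pos"]),(rot(e["ee_rot"]).inv()*rot(w["attitude"])).as_matrix().round(2))
print(rot(e["ee_rot"]).as_matrix().round(3))
```

```text
tube [ 447. -172.  195.]
dial [ 483. -328.  164.]
pushertop [414. 138.  93.]
pusher s [418. 152.  93.]
push foot s [402. 153.   0.]
shaker s [445. 233.  90.]
honey s [348. 274.  94.]
sugar s [516. 312.  85.]
tumbler ring [417. 116.  91.]
mug s [588. 147.  92.]
glassjar t [ 604. -463.  112.]
soda [ 714. -221.  112.]
327.0781559870873 253.03815097706234 196.4348974439194 [  70.39886056   -0.30946029 -123.16711631] [[ 0.   -0.96 -0.28]
 [ 1.    0.   -0.  ]
 [ 0.   -0.28  0.96]]
[[ 0.899  0.438 -0.   ]
 [ 0.438 -0.899  0.001]
 [ 0.    -0.001 -1.   ]]
```

Units first: shifts go in units of 25 mm and turns go in units of 0.25 rad. So 295 mm is 11.8, 260 mm is 10.4.

Emit:
creep_tool --ticks '[[[1.6, -0.68, -1.6, 0, 0, 0], [3.4, -1.44, -3.2, 0, 0, 0], [5.2, -2.2, -3.2, 0, 0, 0], [7, -2.96, -3.2, 0, 0, 0], [8.8, -3.72, -3.2, 0, 0, 0], [10.4, -4.4, -3.2, 0, 0, 0], [11.8, -5, -3.2, 0, 0, 0], [11.8, -5, -3.2, 0, 0, 0]]]'

```text
time_s: 0.9
eef_pos: [442.8, -226.3, 329.8]
ee_rot: [-0.001, 0.974, 0.228, 0.0]
force: [-0.7, -0.4, 0.3]
grip_width: 0.997
grip_force: 0.0
```

Run:
```python
from h import *
im=viewer.capture("wrist"); c=viewer.calibration("wrist"); import pickle; pickle.dump((im,c),open("w1.pkl","wb"))
im=cv2.resize(im[:,:,::-1],(800,600),interpolation=cv2.INTER_CUBIC);cv2.imwrite("pics/w1.png",im); print(telemetry.sense()["eef_pos"],c["position"])
t=viewer.capture("top");cv2.imwrite("pics/t1.png",t[:,:,::-1])
t=viewer.capture("scene");cv2.imwrite("pics/s1.png",t[:,:,::-1])
```

```text
[ 441.51366015 -228.30921309  329.67781354] [ 504.58823766 -196.9644855   452.83900684]
```

View pics/w1.png

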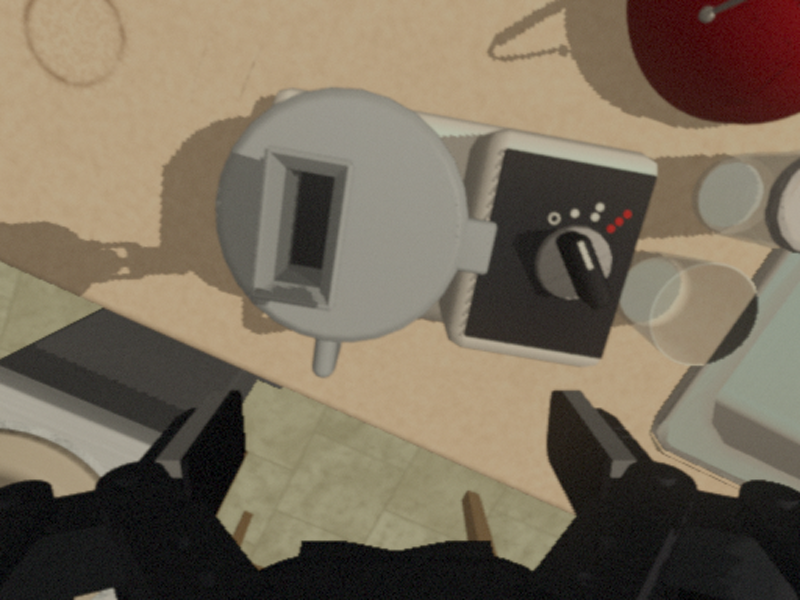

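The wrist view shows the tube mouth (corners about (268,148), (352,158), (331,307), (256,290)), the dial skirt at (574,262), the lid disc at (341,214) and the motor panel corners. The tumbler is at (705,312), close to the dial's right.

Run:
```python
from h import *
import pickle
im,c=pickle.load(open("w1.pkl","rb")); s=800/512
pts=[("tube",(302,226),195)]
for p in [(268,148),(352,158),(331,307),(256,290)]: pts.append(("rim",p,195))
pts+=[("skirt",(574,262),134),("lid",(341,214),139)]
for p in [(508,150),(656,177),(602,357),(467,338)]: pts.append(("panel",p,127))
pts+=[("tumbler base",(655,290),0),("tumbler rim",(705,312),91),("gjar base",(730,195),0)]
for n,p,z in pts: print(n,ray(c,np.array(p)/s,z).round(1))
big=cv2.resize(im[40:270,130:430][:,:,::-1],None,fx=2.6,fy=2.6,interpolation=cv2.INTER_CUBIC); cv2.imwrite("pics/w1z.png",big)
a=cv2.imread("pics/t1.png")[150:250,90:290]; b=cv2.imread("pics/s1.png")[180:300,130:290]
cv2.imwrite("pics/ts.png",np.vstack([cv2.resize(a,(560,280)),cv2.resize(b,(560,320+0))])[:600])
```

```text
tube [ 455.3 -168.8  195. ]
rim [ 482.4 -139.2  195. ]
rim [ 496.1 -177.5  195. ]
rim [ 423.1 -199.3  195. ]
rim [ 414.2 -160.5  195. ]
skirt [ 499.  -325.5  134. ]
lid [ 461.7 -181.   139. ]
panel [ 540.2 -255.7  127. ]
panel [ 566.8 -345.6  127. ]
panel [ 451.1 -380.3  127. ]
panel [ 422.4 -291.2  127. ]
tumbler base [ 507.2 -459.6    0. ]
tumbler rim [ 509.  -449.4   91. ]
gjar base [ 606.8 -469.6    0. ]
```

View pics/w1z.png

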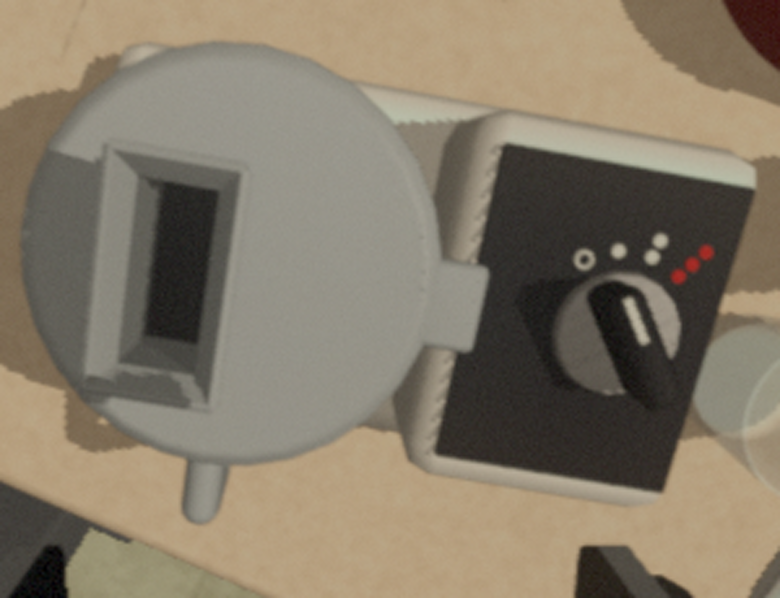

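View pics/ts.png

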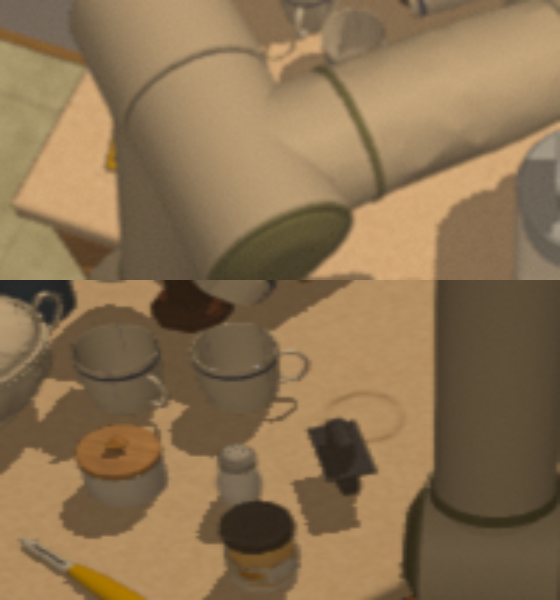

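Converted, 70 mm is 2.8, -49 mm is -1.96, 0.16 rad is 0.64.

Emit:
creep_tool --ticks '[[[0.48, -1, 1.4, 0, 0, 0.32], [0.92, -1.96, 2.8, 0, 0, 0.64], [0.92, -1.96, 2.8, 0, 0, 0.64], [0.92, -1.96, 2.8, 0, 0, 0.64]]]'

```text
time_s: 1.45
eef_pos: [439.4, -177.1, 260.4]
ee_rot: [0.0, 0.989, 0.146, -0.0]
force: [-0.5, -0.2, -0.1]
grip_width: 1.001
grip_force: 0.0
```

Run:
```python
from h import *
import pickle
im=viewer.capture("wrist"); c=viewer.calibration("wrist");pickle.dump((im,c),open("w2.pkl","wb"))
cv2.imwrite("pics/w2.png",cv2.resize(im[:,:,::-1],(800,600),interpolation=cv2.INTER_CUBIC)); print(telemetry.sense()["eef_pos"])
```

```text
[ 439.76583479 -177.59688842  261.10178312]
```

View pics/w2.png

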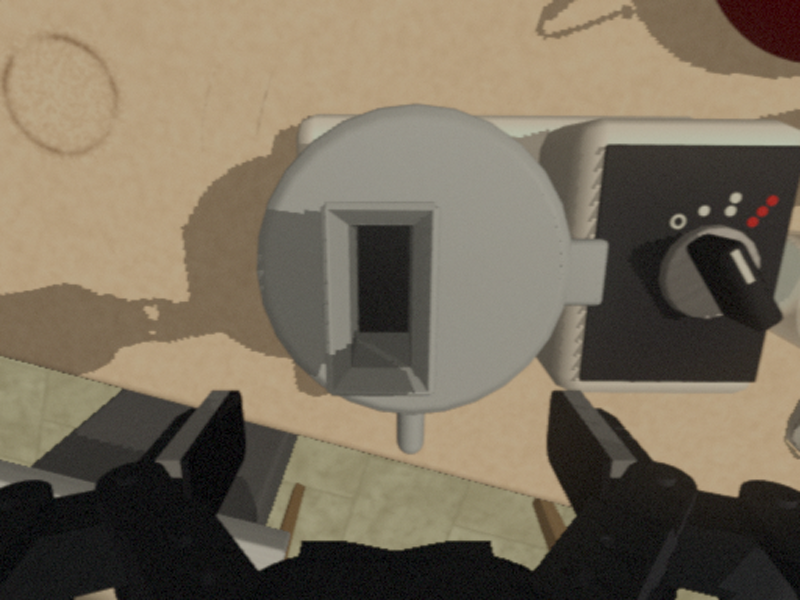

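The rim corners are at (323,203), (437,205), (434,396), (325,394); the skirt centre is at about (711,272). The mouth is now aligned with the image axes.

Run:
```python
from h import *
import pickle
im,c=pickle.load(open("w2.pkl","rb")); s=800/512
P=[ray(c,np.array(p)/s,195) for p in [(323,203),(437,205),(434,396),(325,394)]]
for p in P: print(p.round(1))
ctr=np.mean(P,0); print("mouth",ctr)
dl=ray(c,np.array((711,272))/s,134); print("dial",dl,np.linalg.norm((dl-ctr)[:2]),"yaw",np.arctan2((dl-ctr)[0],-(dl-ctr)[1]))
for a,b in((0,3),(1,2)): d=P[a]-P[b]; print("edge yaw",np.arctan2(d[1],d[0]),np.linalg.norm(d))
pc=[ray(c,np.array(p)/s,127) for p in [(608,145),(803,147),(756,382),(580,381)]]
d=pc[0]-pc[3]; print("panel yaw",np.arctan2(d[1],d[0])); print("lid",ray(c,np.array((414,259))/s,139))
print(delta([400,150,330],np.pi/2))
# scene estimate pusher
cs=viewer.calibration("scene")
f=lambda u,v:(130+u*160/560,180+(v-280)*120/320)
for n,p,z in (("fin top",(342,430),93),("collar L",(308,432),59),("collar far",(355,418),59),("collar R",(377,470),59),("collar near",(328,482),59),("foot",(350,480),0),("shaker",(238,452),90),("honey",(256,522),94)): print(n,ray(cs,f(*p),z).round())
```

```text
[ 485.1 -136.1  195. ]
[ 496.5 -176.1  195. ]
[ 423.7 -198.6  195. ]
[ 411.8 -156.1  195. ]
mouth [ 454.25731902 -166.70771488  195.        ]
dial [ 501.43224116 -323.76326116  134.        ] 163.98755408712896 yaw 0.29179707208369393
edge yaw 0.2652823375858272 76.05310020227547
edge yaw 0.2999734284889771 76.22463415025636
panel yaw 0.2835023917478417
lid [ 465.61292658 -179.10500005  139.        ]
[array([  56.7, -325. ,  -69.4]), np.float64(0.293)]
fin top [415. 145.  93.]
collar L [454. 157.  59.]
collar far [445. 111.  59.]
collar R [371. 140.  59.]
collar near [383. 184.  59.]
foot [410. 145.   0.]
shaker [446. 234.  90.]
honey [354. 274.  94.]
```

The mouth is at about (454.5,-167,195) with yaw 0.288. The mouth-to-dial distance of 164 mm agrees with the 165 mm expected. From the scene view, the pusher is at about (413,147) with yaw about -0.37. Next is a look from above it.

Emit:
creep_tool --ticks '[[[0.4, -1.84, 0, 0, 0, 0.4], [0.8, -3.68, 0, 0, 0, 0.8], [1.2, -5.52, 0, 0, 0, 1.2], [1.6, -7.36, 0, 0, 0, 1.68], [2, -9.2, 0.6, 0, 0, 2.16], [2.32, -11.04, 1.52, 0, 0, 2.64], [2.64, -12.8, 2.44, 0, 0, 2.64], [2.64, -12.8, 2.44, 0, 0, 2.64]]]' --finger_gap 0.6

```text
time_s: 2.3
eef_pos: [409.8, 151.5, 198.3]
ee_rot: [-0.0, 0.984, -0.181, -0.0]
force: [0.1, -1.0, -0.2]
grip_width: 0.599
grip_force: 0.0
```

Run:
```python
from h import *
import pickle,time
im=viewer.capture("wrist");im=viewer.capture("wrist"); c=viewer.calibration("wrist");pickle.dump((im,c),open("w3.pkl","wb"))
cv2.imwrite("pics/w3.png",cv2.resize(im[:,:,::-1],(800,600),interpolation=cv2.INTER_CUBIC)); print(telemetry.sense()["eef_pos"])
```

```text
[410.92936151 149.4575073  199.51325485]
```

View pics/w3.png

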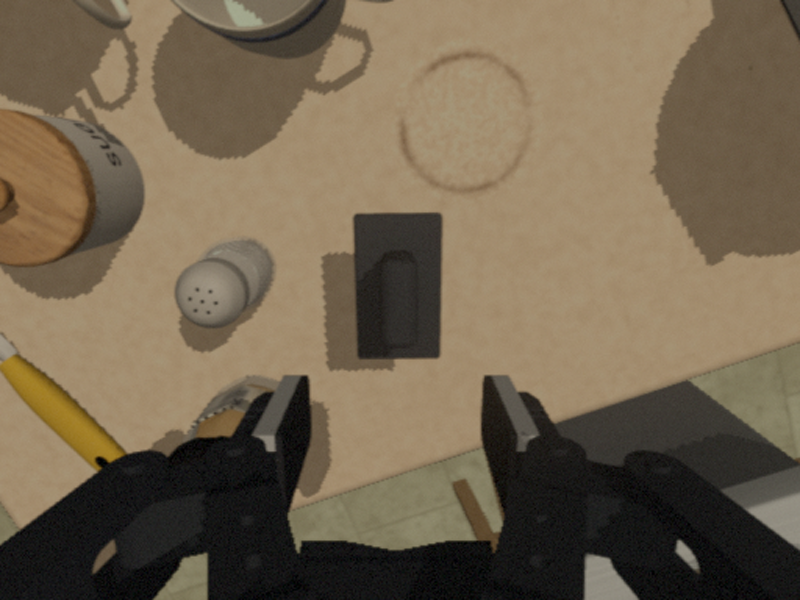

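The pusher is aligned with the tool axes: collar corners (355,213), (441,213), (440,357), (357,358), fin top about (400,302). The shaker is at (212,290), clear of the fingers.

Run:
```python
from h import *
import pickle
im,c=pickle.load(open("w3.pkl","rb")); s=800/512
P=[ray(c,np.array(p)/s,59) for p in [(355,213),(441,213),(440,357),(357,358)]]
m=np.mean(P,0); print(np.round(P,1),"centre",m)
for a,b in((0,3),(1,2)): d=P[a]-P[b]; print("yaw",np.arctan2(d[1],d[0]),np.linalg.norm(d))
print("shaker",ray(c,np.array((206,293))/s,90)); print(delta([m[0],m[1],84],np.pi/2-.37))
e=telemetry.sense();print(rot(e["ee_rot"]).as_matrix().round(3))
```

```text
[[459.8 153.4  59. ]
 [444.2 112.4  59. ]
 [370.3 139.1  59. ]
 [386.1 182.2  59. ]] centre [415.12118072 146.77590413  59.        ]
yaw -0.37170028418504353 79.17119851317184
yaw -0.346431543160263 78.58995781428179
shaker [452.29217904 229.49966752  90.        ]
[array([  4.8,   1. , 115.5]), np.float64(0.006)]
[[ 0.934 -0.356  0.001]
 [-0.356 -0.934 -0.   ]
 [ 0.001 -0.    -1.   ]]
```

Converted, 115 mm is 4.6, 5 mm is 0.2.

Emit:
creep_tool --ticks '[[[0.2, 0.04, 1.8, 0, 0, 0], [0.2, 0.04, 3.4, 0, 0, 0], [0.2, 0.04, 4.2, 0, 0, 0], [0.2, 0.04, 4.6, 0, 0, 0], [0.2, 0.04, 4.6, 0, 0, 0]]]' --finger_gap 0.6

```text
time_s: 2.9
eef_pos: [415.4, 145.4, 84.2]
ee_rot: [0.0, 0.983, -0.183, 0.0]
force: [0.2, -0.2, 0.4]
grip_width: 0.596
grip_force: 0.0
```

Emit:
creep_tool --ticks '[[[0, 0, 0, 0, 0, 0], [0, 0, 0, 0, 0, 0], [0, 0, 0, 0, 0, 0], [0, 0, 0, 0, 0, 0], [0, 0, 0, 0, 0, 0]]]' --finger_gap 0 --grip_force 40

```text
time_s: 3.4
eef_pos: [415.5, 146.7, 85.3]
ee_rot: [-0.0, 0.983, -0.182, 0.002]
force: [0.1, 0.3, 7.3]
grip_width: 0.203
grip_force: 40.3
```

Converted, -240 mm is -9.6, -195 mm is -7.8.

Emit:
creep_tool --ticks '[[[0, 0, -0.8, 0, 0, 0], [0, 0, -2.4, 0, 0, 0], [0, 0, -4.2, 0, 0, 0], [0, 0, -6, 0, 0, 0], [0, 0, -7.8, 0, 0, 0], [0, 0, -9.6, 0, 0, 0], [0, 0, -9.6, 0, 0, 0]]]' --finger_gap 0 --grip_force 60

```text
time_s: 4.1
eef_pos: [415.7, 146.8, 329.8]
ee_rot: [-0.001, 0.983, -0.182, 0.005]
force: [-0.7, 0.0, -1.9]
grip_width: 0.198
grip_force: 59.4
```

Run:
```python
from h import *
im=viewer.capture("wrist");c=viewer.calibration("wrist")
cv2.imwrite("pics/w4.png",cv2.resize(im[:,:,::-1],(800,600),interpolation=cv2.INTER_CUBIC)); e=telemetry.sense();print(e["eef_pos"],e["force"],e["grip_width"])
print(delta([454.4,-167,320],np.pi/2+.288)); print(rot(e["ee_rot"]).as_matrix().round(3))
```

```text
[414.95253231 146.69207627 326.39277142] [-1.12418135  0.02601102 -1.57230218] 0.19643437404835842
[array([149. , 278.8,   6.5]), np.float64(-0.654)]
[[ 0.934 -0.358  0.006]
 [-0.358 -0.934  0.   ]
 [ 0.005 -0.002 -1.   ]]
```

View pics/w4.png

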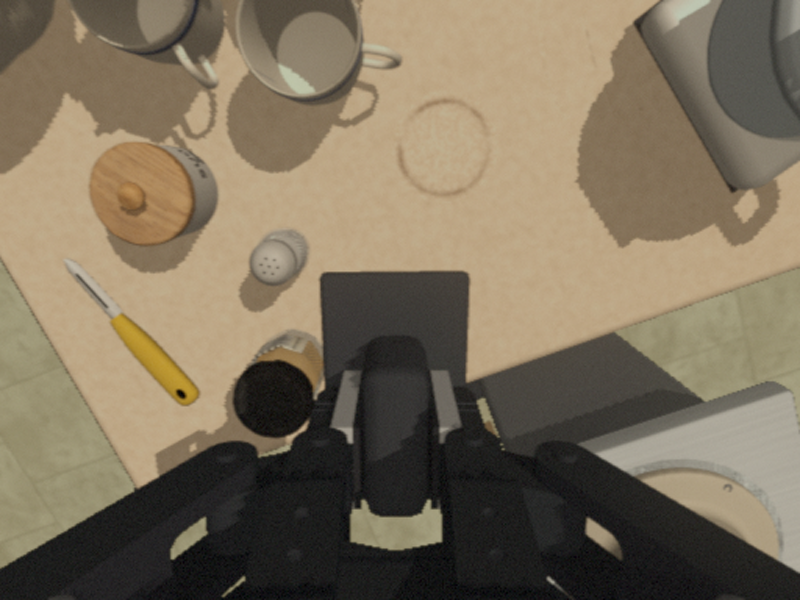

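The pusher is held straight. The collar's front edge is at row 272, spanning columns 321–468, and the bystanders are undisturbed.

Run:
```python
from h import *
c=viewer.calibration("wrist");e=telemetry.sense();r=rot(e["ee_rot"]);s=800/512
for p in((321,273),(468,272)):
    print(r.inv().apply(ray(c,np.array(p)/s,e["eef_pos"][2]-26)-e["eef_pos"]).round(1))
```

```text
[ 37.7 -22.7  26.2]
[38.  21.1 26.1]
```

Emit:
creep_tool --ticks '[[[0.88, 1.68, 0, 0, 0, -0.4], [1.76, 3.32, 0, 0, 0, -0.8], [2.64, 4.96, 0, 0, 0, -1.2], [3.52, 6.6, 0, 0, 0, -1.6], [4.4, 8.24, 0, 0, 0, -2], [5.28, 9.88, 0, 0, 0, -2.4], [5.96, 11.16, 0.24, 0, 0, -2.616], [5.96, 11.16, 0.24, 0, 0, -2.616]]]'

```text
time_s: 4.95
eef_pos: [453.1, -170.5, 315.2]
ee_rot: [-0.001, 0.99, 0.142, -0.002]
force: [-0.3, 0.6, -1.0]
grip_width: 0.198
grip_force: 59.3
```

Emit:
creep_tool --ticks '[[[0, 0, 0, 0, 0, 0], [0, 0, 0, 0, 0, 0]]]'

```text
time_s: 5.15
eef_pos: [453.5, -166.3, 317.6]
ee_rot: [-0.0, 0.99, 0.144, -0.0]
force: [0.6, 0.1, 0.2]
grip_width: 0.202
grip_force: 59.4
```

Run:
```python
from h import *
e=telemetry.sense();print(e["eef_pos"],delta([454.4,-167,300],np.pi/2+.288),rot(e["ee_rot"]).as_matrix().round(3))
```

```text
[ 453.53974175 -166.28467212  317.580019  ] [array([ 0.6,  0.9, 17.6]), np.float64(0.0)] [[ 0.959  0.284 -0.001]
 [ 0.284 -0.959  0.001]
 [-0.    -0.001 -1.   ]]
```

Emit:
creep_tool --ticks '[[[0.04, 0.04, 0.6, 0, 0, 0], [0.04, 0.04, 1.2, 0, 0, 0], [0.04, 0.04, 1.68, 0, 0, 0], [0.04, 0.04, 2, 0, 0, 0], [0.04, 0.04, 2, 0, 0, 0]]]'

```text
time_s: 5.65
eef_pos: [454.7, -167.3, 267.2]
ee_rot: [-0.001, 0.99, 0.144, -0.001]
force: [0.3, -0.1, -0.7]
grip_width: 0.201
grip_force: 59.4
```

Run:
```python
from h import *
e=telemetry.sense();print(e["eef_pos"],e["force"],e["wrist_torque"])
```

```text
[ 454.71743083 -167.327739    267.22324015] [ 0.27134678 -0.091425   -0.74047295] [ 0.03288809 -0.03915916 -0.01692963]
```

Foot at about 182 mm, inside the throat and free of force. Next, a slow descent.

Emit:
creep_tool --ticks '[[[0, 0, 0.2, 0, 0, 0], [0, 0, 0.4, 0, 0, 0], [0, 0, 0.6, 0, 0, 0], [0, 0, 0.6, 0, 0, 0]]]'

```text
time_s: 6.05
eef_pos: [454.8, -167.8, 252.3]
ee_rot: [-0.0, 0.99, 0.143, -0.0]
force: [-0.2, 1.0, -0.2]
grip_width: 0.198
grip_force: 59.4
```

Run:
```python
from h import *
e=telemetry.sense();print(e["eef_pos"],e["force"],e["wrist_torque"])
```

```text
[ 454.76318471 -167.82650278  252.33998865] [-0.16196439  0.98808354 -0.22549241] [ 0.0286576  -0.03235588  0.00962463]
```

Converted, 24 mm is 0.96, 22 mm is 0.88.

Emit:
creep_tool --ticks '[[[0, 0, 0.24, 0, 0, 0], [0, 0, 0.48, 0, 0, 0], [0, 0, 0.72, 0, 0, 0], [0, 0, 0.88, 0, 0, 0], [0, 0, 0.96, 0, 0, 0], [0, 0, 0.96, 0, 0, 0]]]'

```text
time_s: 6.65
eef_pos: [454.9, -167.9, 228.8]
ee_rot: [-0.0, 0.99, 0.143, -0.0]
force: [-0.6, -0.3, -0.2]
grip_width: 0.198
grip_force: 59.4
```

Run:
```python
from h import *
e=telemetry.sense();print(e["eef_pos"],e["force"],e["wrist_torque"])
```

```text
[ 454.91342554 -167.90523826  228.76859916] [-0.57856749 -0.27332465 -0.17860161] [ 0.02229411 -0.01116946 -0.05218338]
```

Emit:
creep_tool --ticks '[[[0, 0, 0.08, 0, 0, 0], [0, 0, 0.12, 0, 0, 0], [0, 0, 0.16, 0, 0, 0], [0, 0, 0.16, 0, 0, 0]]]'

```text
time_s: 7.05
eef_pos: [455.1, -168.0, 226.2]
ee_rot: [0.001, 0.99, 0.143, 0.0]
force: [-3.7, 2.0, 8.3]
grip_width: 0.196
grip_force: 60.9
```

The collar has touched down at TCP z 226 as predicted, with 8 N. Now release and rise.

Emit:
creep_tool --ticks '[[[0, 0, 0, 0, 0, 0], [0, 0, 0, 0, 0, 0], [0, 0, 0, 0, 0, 0], [0, 0, 0, 0, 0, 0]]]' --finger_gap 0.55

```text
time_s: 7.45
eef_pos: [454.9, -167.9, 224.9]
ee_rot: [-0.0, 0.99, 0.143, -0.0]
force: [-0.1, 0.1, 0.0]
grip_width: 0.548
grip_force: 0.0
```

Emit:
creep_tool --ticks '[[[0, 0, -0.6, 0, 0, 0], [0, 0, -1.8, 0, 0, 0], [0, 0, -3.2, 0, 0, 0], [-1.2, 0, -4.4, 0, 0, 0], [-1.6, 0, -4.4, 0, 0, 0], [-1.6, 0, -4.4, 0, 0, 0]]]'

```text
time_s: 8.05
eef_pos: [416.0, -179.5, 335.1]
ee_rot: [0.0, 0.99, 0.143, 0.0]
force: [0.4, -0.2, 0.3]
grip_width: 0.548
grip_force: 0.0
```

Run:
```python
from h import *
im=viewer.capture("wrist");c=viewer.calibration("wrist")
import pickle;pickle.dump((im,c),open("w5.pkl","wb"))
cv2.imwrite("pics/w5.png",cv2.resize(im[:,:,::-1],(800,600),interpolation=cv2.INTER_CUBIC)); e=telemetry.sense();print(e["eef_pos"],e["force"])
```

```text
[ 416.37780886 -179.27476186  334.32088102] [-0.4004769   1.23319591 -0.72147136]
```

View pics/w5.png

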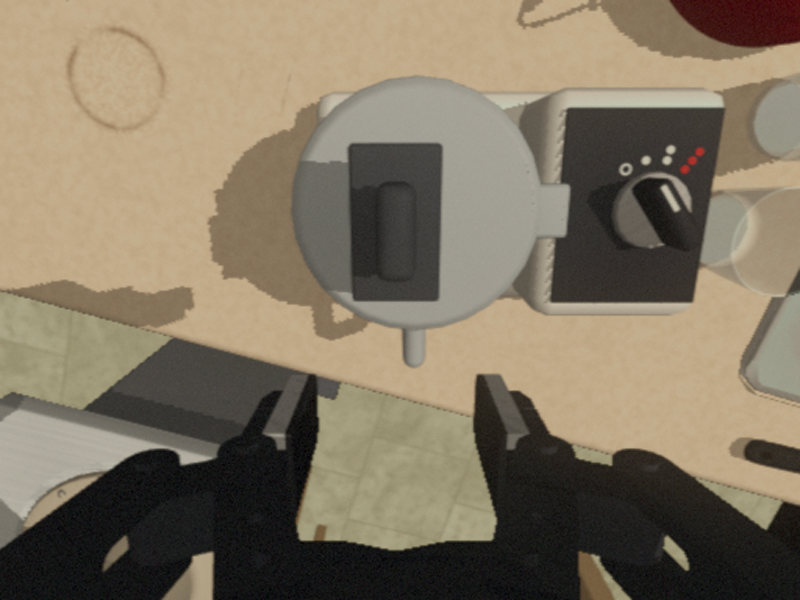

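The pusher is seated: collar corners (350,144), (441,144), (439,301), (352,301). The dial skirt is at about (653,210) and still at off.

Run:
```python
from h import *
import pickle
im,c=pickle.load(open("w5.pkl","rb")); s=800/512
for z in(200,):
    P=[ray(c,np.array(p)/s,z) for p in [(350,144),(441,144),(439,301),(352,301)]]
    m=np.mean(P,0);print("collar",m.round(1),[np.linalg.norm(P[i]-P[(i+1)%4]).round(1) for i in range(4)])
    for a,b in((0,3),(1,2)): d=P[a]-P[b]; print("yaw",np.arctan2(d[1],d[0]))
dl=ray(c,np.array((653,210))/s,134);print("skirt",dl.round(1),np.linalg.norm((dl-m)[:2]),np.arctan2((dl-m)[0],-(dl-m)[1]))
b=[ray(c,np.array(p)/s,164) for p in((642,180),(690,246))];print("bar",np.round(b,1),np.mean(b,0),np.linalg.norm(b[0]-b[1]),np.arctan2(*(b[0]-b[1])[[1,0]]))
big=cv2.resize(im[80:230,340:490][:,:,::-1],None,fx=4,fy=4,interpolation=cv2.INTER_CUBIC);cv2.imwrite("pics/w5z.png",big)
print(delta([501.5,-325.5,280],.288+.63+np.pi/2))
```

```text
collar [ 453.4 -167.9  200. ] [np.float64(43.7), np.float64(78.2), np.float64(45.5), np.float64(78.2)]
yaw 0.2759599747321971
yaw 0.2983935427960691
skirt [ 500.6 -321.6  134. ] 160.7188316559394 0.2978175606702178
bar [[ 512.4 -293.7  164. ]
 [ 486.2 -335.5  164. ]] [ 499.30937256 -314.62915815  164.        ] 49.34172464701516 1.0097811424552527
[array([ 40.3, 164.4,  54.2]), np.float64(-0.631)]
```

View pics/w5z.png

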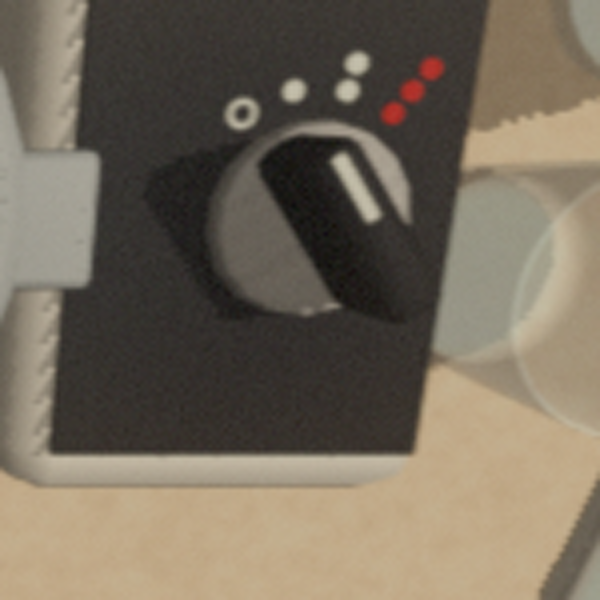

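Converted, 164 mm is 6.56, 54 mm is 2.16, -0.631 rad is -2.524.

Emit:
creep_tool --ticks '[[[0.4, 1.6, 0.4, 0, 0, -0.52], [0.8, 3.2, 0.8, 0, 0, -1.04], [1.2, 4.8, 1.2, 0, 0, -1.56], [1.6, 6.56, 2, 0, 0, -2.08], [1.6, 6.56, 2.16, 0, 0, -2.524], [1.6, 6.56, 2.16, 0, 0, -2.524], [1.6, 6.56, 2.16, 0, 0, -2.524]]]' --finger_gap 0.55

```text
time_s: 8.8
eef_pos: [501.8, -324.5, 280.6]
ee_rot: [-0.0, 0.897, 0.442, -0.0]
force: [-0.1, 0.3, 0.7]
grip_width: 0.548
grip_force: 0.0
```

Run:
```python
from h import *
im=viewer.capture("wrist");c=viewer.calibration("wrist")
import pickle;pickle.dump((im,c),open("w6.pkl","wb"))
cv2.imwrite("pics/w6.png",cv2.resize(im[60:324,80:432][:,:,::-1],(800,600),interpolation=cv2.INTER_CUBIC)); e=telemetry.sense();print(e["eef_pos"],e["force"],e["joints"])
i5,c5=pickle.load(open("w5.pkl","rb"))
a,b=ray(c5,(426.25,118.75),164),ray(c5,(433,135),164);print(a,b,np.arctan2(*(a-b)[[1,0]]))
```

```text
[ 501.75775985 -324.45344982  281.37647257] [ 0.16299977  0.48297916 -0.33689404] [-7.69938494e-01  4.57970892e-01  1.20901354e+00  1.13024547e-04
  1.47409908e+00 -1.16057527e-01]
[ 513.46166695 -307.84915445  164.        ] [ 502.29446632 -319.51048417  164.        ] 0.8070400272267224
```

View pics/w6.png

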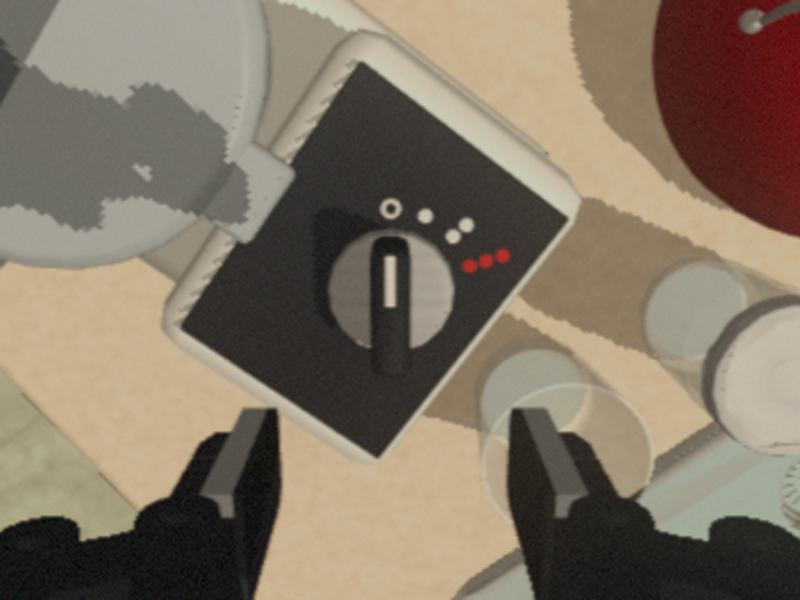

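The bar is aligned with the tool's x axis, at crop column 390 with the pointer at the ring. The skirt centre is at about crop (391,290). I'll check the kettle clearance for the camera side.

Run:
```python
from h import *
import pickle
im,c=pickle.load(open("w6.pkl","rb")); k=352/800
f=lambda u,v:(80+u*k,60+v*k*264/(600*k))
sk=ray(c,f(391,290),134);print("skirt",sk)
t=[ray(c,f(390,y),164) for y in(240,375)];print("bar ends",np.round(t,1),np.mean(t,0).round(1),np.linalg.norm(t[0]-t[1]))
for z in(120,180,220):print("kettle knob",ray(c,f(750,20),z).round(),"edge",ray(c,f(655,60),z).round())
print(delta([sk[0],sk[1],157],.288+.63+np.pi/2))
```

```text
skirt [ 501.50839146 -323.35851653  134.        ]
bar ends [[ 516.3 -303.7  164. ]
 [ 487.6 -341.1  164. ]] [ 501.9 -322.4  164. ] 47.21503428374396
kettle knob [ 662. -325.  120.] edge [ 628. -316.  120.]
kettle knob [ 637. -313.  180.] edge [ 610. -306.  180.]
kettle knob [ 621. -305.  220.] edge [ 599. -299.  220.]
[array([  0.7,  -0.9, 124.4]), np.float64(-0.001)]
```

Converted, 124 mm is 4.96, 40 mm is 1.6.

Emit:
creep_tool --ticks '[[[0, 0, 1.6, 0, 0, 0], [0, 0, 3.2, 0, 0, 0], [0, 0, 4.2, 0, 0, 0], [0, 0, 4.72, 0, 0, 0], [0, 0, 4.96, 0, 0, 0], [0, 0, 4.96, 0, 0, 0]]]' --finger_gap 0.55

```text
time_s: 9.45
eef_pos: [501.8, -325.2, 157.8]
ee_rot: [0.001, 0.896, 0.443, 0.0]
force: [0.5, -0.0, 0.3]
grip_width: 0.553
grip_force: 0.0
```

Emit:
creep_tool --ticks '[[[0, 0, 0, 0, 0, 0], [0, 0, 0, 0, 0, 0], [0, 0, 0, 0, 0, 0], [0, 0, 0, 0, 0, 0], [0, 0, 0, 0, 0, 0]]]' --finger_gap 0 --grip_force 40

```text
time_s: 9.95
eef_pos: [500.5, -324.4, 158.4]
ee_rot: [-0.001, 0.896, 0.444, -0.001]
force: [-10.2, 6.7, 10.6]
grip_width: 0.155
grip_force: 40.6
```

```bash
python3 -c "
from h import *
e=telemetry.sense();print(e['eef_pos'],e['force'],e['wrist_torque'],e['grip_width'],e['joints'])"
```

```text
[ 500.53520969 -324.42354158  158.39766844] [-10.21495478   6.69724216  10.56454461] [ 1.07820422  1.62222812 -0.00486948] 0.15518914564444797 [-7.71002996e-01  5.50068296e-01  1.39173202e+00 -8.15618519e-04
  1.20267936e+00 -1.18977192e-01]
```

A side load of about 12 N along tool -y and 10 N upward: shift by 1 mm each to relieve it, then turn clockwise (tool +z).

Units first: shifts go in units of 25 mm and turns go in units of 0.25 rad. So -1 mm is -0.04, 0.5 rad is 2.

Emit:
creep_tool --ticks '[[[0, -0.04, -0.04, 0, 0, 0], [0, -0.04, -0.04, 0, 0, 0.4], [0, -0.04, -0.04, 0, 0, 0.8], [0, -0.04, -0.04, 0, 0, 1.2], [0, -0.04, -0.04, 0, 0, 1.6], [0, -0.04, -0.04, 0, 0, 2], [0, -0.04, -0.04, 0, 0, 2.4], [0, -0.04, -0.04, 0, 0, 2.56]]]' --grip_force 60

```text
time_s: 10.75
eef_pos: [500.5, -324.6, 158.5]
ee_rot: [0.0, 0.991, 0.137, -0.0]
force: [-1.8, 0.7, -0.1]
grip_width: 0.15
grip_force: 61.2
```

```bash
python3 -c "
from h import *
e=telemetry.sense();print(e['eef_pos'],e['force'],e['wrist_torque'],e['joints'],delta([501,-324,157],.288+.63-1.26+np.pi/2))"
```

```text
[ 500.50379634 -324.61982667  158.54533208] [-1.76914389  0.68717348 -0.11072234] [0.03142619 0.44129718 0.00370949] [-7.71402650e-01  5.48690352e-01  1.39357898e+00 -4.93746443e-04
  1.19938556e+00  5.24182820e-01] [array([ 0.6, -0.5,  1.5]), np.float64(0.617)]
```

Emit:
creep_tool --ticks '[[[0, 0, 0, 0, 0, 0.4], [0, 0, 0, 0, 0, 0.8], [0, 0, 0, 0, 0, 1.2], [0, 0, 0, 0, 0, 1.6], [0, 0, 0, 0, 0, 2], [0, 0, 0, 0, 0, 2.32], [0, 0, 0, 0, 0, 2.52], [0, 0, 0, 0, 0, 2.52]]]' --grip_force 60

```text
time_s: 11.55
eef_pos: [500.4, -324.9, 158.5]
ee_rot: [0.0, 0.985, -0.175, -0.0]
force: [-4.1, -1.2, 1.4]
grip_width: 0.15
grip_force: 61.2
```

```bash
python3 -c "
from h import *
e=telemetry.sense();print(e['eef_pos'],e['force'],e['wrist_torque'],e['joints'],delta([501,-324,157],.288+.63-1.26+np.pi/2))
im=viewer.capture('wrist');cv2.imwrite('pics/w7.png',cv2.resize(im[:,:,::-1],(800,600),interpolation=cv2.INTER_CUBIC))"
```

```text
[ 500.41746696 -324.92199052  158.52882811] [-4.05546092 -1.21840154  1.4037196 ] [-0.22608168  0.68416994  0.09034447] [-7.71680144e-01  5.48799107e-01  1.39344691e+00 -1.01278795e-03
  1.19910624e+00  1.15104691e+00] [array([ 0.2, -1.1,  1.5]), np.float64(-0.01)]
```

View pics/w7.png

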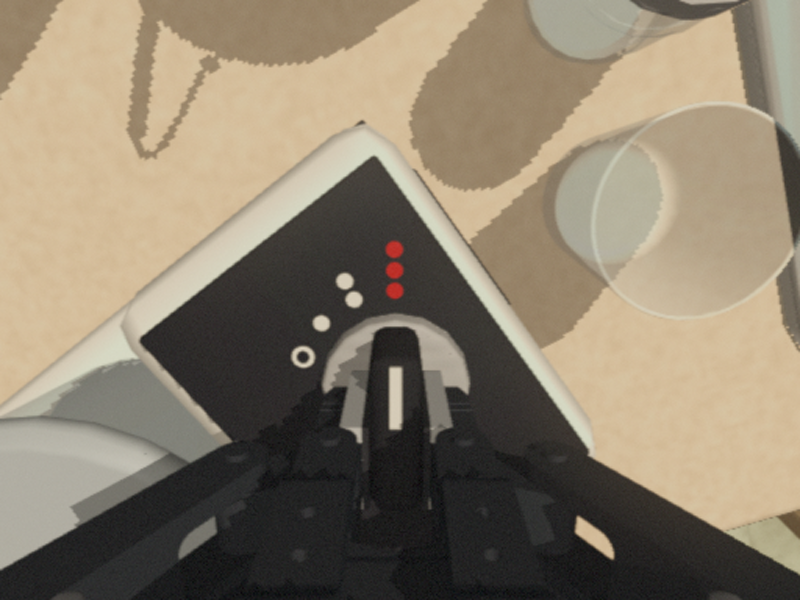

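The pointer line (396,395) lines up with the three red dots (395,250–291), and the fingers are on the bar. I'll hold briefly and hand in.

Emit:
creep_tool --ticks '[[[0, 0, 0, 0, 0, 0], [0, 0, 0, 0, 0, 0], [0, 0, 0, 0, 0, 0], [0, 0, 0, 0, 0, 0], [0, 0, 0, 0, 0, 0]]]'

```text
time_s: 12.1
eef_pos: [500.5, -324.9, 158.5]
ee_rot: [0.0, 0.985, -0.174, -0.0]
force: [-5.9, -1.0, 3.2]
grip_width: 0.155
grip_force: 61.6
```

```bash
python3 -c "
from rig import ctrl, viewer, telemetry
print(ctrl.finish_job())"
```

```text
the job is handed in; nothing more can be done
None
```

The pusher is seated in the feed tube and the gripper is holding the dial at the three-dot pulse setting; I handed the job in at 12.1 s, with no verdict returned.

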